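Vacuum the marinating box: set the limiter, snap the pump onto the tilted valve and hold

ROBOT

A 6-joint arm with a two-finger parallel gripper is mounted at the origin on a cart in front of the work surface, level with it; the furniture and walls round the work are solid. World frame = base frame: x ahead of the robot, y to its left, z up, the work surface at z = 0. Lengths are in m, angles in rad, forces in N, time in s.
With the tool pointing down it reaches from about 0.4 to 0.825 m from the base axis. Payload 7 kg.
Tool frame: the origin (TCP) lies at the very end of the fingers, on their centre line; the grasp point (between the pads) lies 19 mm behind it; z points along the fingers, y is the line along which they close (so a half turn about z gives the same grasp; the last joint's range is limited). The gripper opens to 88 mm and grips with 3 to 60 N. Pads are 19 mm wide; open, the fingers measure 130 mm over their backs; the gripper's body (78 mm by 193 mm) begins 47 mm behind the grasp point.
Start: joints at [1.567, 0.359, 0.012, 0, -1.224, -0.288], TCP at [0.194, 0.646, 0.227] pointing down, gripper open.
Joint ranges: [-3.07, 3.07], [-1.43, 2.12], [-1.02, 1.25], [-3.03, 1.67], [-3.05, -0], [-3.03, 3.03]. Speed limits (rad/s): [2.39, 2.39, 3.01, 3.14, 3.14, 3.14].

INTERFACE

Orientations are given as [roll, pitch, yaw] about the fixed x, y, z axes, in that order (R = Rz(yaw) Ry(pitch) Rx(roll)).
In Python, from station import arm gives the robot as it stands.
- The arm moves only by the tool step_arm, never from a script. Its argument "rows" is a list of rows, each a list of 5 numbers: the shift along the world's x, y, z in m, then the turn about the world's z in rad, then the finger opening in m, from 0 to 0.0876. In form: [[x, y, z, spin, gripper], ...]. A call has 1 to 20 rows; each row is the pose to reach, as a shift and turn from the pose commanded when the call began; what a row does not reach only later rows make up. A row lasts 1/10 s, in which the tool goes at most 50 mm and 8.59 degrees, less where a joint would pass 70% of its speed; a pose out of reach is approached as far as the arm can. A call with a gripper value outside its range is refused whole. The fingers move at their own pace and stop on an object; "newtons" is the grip in N (left out, the last holds). Time passes only in rows, so rows that repeat a pose let the fingers close. It gives the time, the measured TCP pose, the force, the opening and the grip force at its end, in the units of the state.
- arm.get_state(): the state, without advancing time (a new reading comes with each control period).
- arm.grab_frame(name): name is "scene" or "top"; returns a dict with "color" (384x512x3 uint8, blue, green, red), "vfov" (degrees; the focal length in pixels is half the picture's height over the tangent of half this angle, whatever the lens; pixels are square), "cx", "cy" (the principal point, pixels), "k1" (the pictures are not rectified: a ray, as slopes to the right and down, at radius r is drawn at 1 + k1 r^2 times it, then the intrinsics apply), "rvec" (rotation vector, rad) and "tvec" (3), from world to camera coordinates, as OpenCV has them. Camera axes: x right, y down, z forward; pixel columns grow to the right and rows downward; lengths in m; the calibration is good to about 2 mm. A picture is of the moment at which its call begins. There is no depth.
- arm.job_done(): hands the job in; it is judged then, once.
The state is a dict: "t": time; "q": joint angles; "qd": joint speeds; "joint_efforts": joint torques, N m; "eef_pos": TCP position; "ee_rot": TCP orientation; "force": force on the tool from outside, world axes, zero at the start; "moment": the same for the moment, N m; "width": finger opening in m; "gripper_force": force on a finger pad.
Only numpy, scipy, OpenCV 4.12 (cv2) and the standard library are available. Lean on these libraries where they do the work, as an engineer would, in place of code of your own. Each camera call takes 0.05 s, during which the arm holds its last target. There are 200 camera calls.

TASK

First turn the black limiter knob on the marinating box until its white pointer is on the red mark, and let go of it. Then take the orange-ringed cordless pump from its coaster, press it squarely onto the tilted valve of the box until it snaps on and its rim is fully down on the grey boss, and keep pressing against the valve spring: the program finishes while the gripper is still holding the pump pressed down. Leave the knob on its mark and do not disturb the jars, the salt shaker or the mug.

Things in the scene. Friction and masses are not known exactly. Their poses are not given: they have to be found in the camera images.
- vacuum_box: Vacuum marinating box, blue with a flat white lid, 134 x 254 x 90 mm (x, y, z), fixed, level, turned up to 0.35 rad about the vertical. Origin: centre of its underside, axes along its sides, z up, lid top at z = 90 mm. It carries the limiter knob at its (-10, +75 mm) and the tilted valve at its (-5, -70 mm).
- limiter (a joint): Black limiter knob on the lid, axis vertical: 0 to 3.0 rad, growing clockwise seen from above. Its white pointer points, in the box's frame, at (1.5 - value) rad from +x towards +y. Ticks every 0.3 rad from 0 to 3.0; the thick red one is at 1.8. It starts at 0.3 to 1.0 and stays where it is left (friction 0.06 N m).
- limiter_grip (a point): Point on the limiter's axis (vertical), 111 mm above the worktop, at the middle of its grip bar. The bar is 40 mm long along the pointer direction, 11 mm thick and 22 mm tall (from 99 to 121 mm above the worktop), on a disc of 46 mm diameter.
- valve_seat (a point): Centre of the flat top of the grey valve boss (54 mm wide), where the pump's rim sits when fully down; 116 mm above the worktop. Its z is the valve axis, up and out, 0.436 rad (25 degrees) from vertical, leaning to the box's -x (front). On it a brass nipple: neck 14 mm wide, head 20 mm at 11 to 13 mm up, 10 mm at its top 20 mm up; the steel pin reaches 30 mm.
- valve_pin (a joint): Spring pin (7 mm diameter) in the middle of the nipple: how far it is pushed in along the valve axis, 0 to 0.012 m. The spring gives 3.6 N at the start and 0.9 N more for each mm. The ceiling of the pump's socket pushes it: 0.009 with the pump fully down.
- pump: Cordless pump, 0.25 kg, 128 mm long, upright in the coaster. Origin: centre of its lower rim; z along its axis to the top. Rim 42 mm wide, bore 26 mm, 21 mm deep; 3 sprung balls in it snap behind the nipple's head with the rim about 5 mm off the boss (they do not hold it fully down). Finger guard 52 mm wide at 55 to 62 mm up; white and orange grip 38 mm wide, 62 to 116 mm up.
- coaster: Grey charging coaster, 72 mm diameter, 10 mm high, fixed; origin at the centre of its underside. The pump stands in it, its rim 4 mm above the worktop. Note for the wrist: a wall cupboard hangs behind the work (from about x = 0.58 m on, y = -0.38 to 0.20 m, 0.45 m above the worktop) and a tall cupboard's side stands at about y = -0.38 m; travel near x = 0.40 m.
- honey_jar: Honey jar with a dark lid, 61 mm diameter, 98 mm tall, loose; origin at its underside. Leave alone.
- spice_jar: Spice jar with a green cap, 46 mm diameter, 106 mm tall, loose; origin at its underside. Leave alone.
- salt_shaker: Salt shaker with a grey top, 44 mm diameter, 90 mm tall, loose; origin at its underside. Leave alone.
- mug: White mug, 83 x 110 mm with its handle, 86 mm tall, loose; origin at its underside. Leave alone.
Not all that is in view belongs to the job. What is shaped like the pump but pink or purple is not meant.

How it is judged:
By the outcome, as a careful person would: the job done as asked, in the order asked, and still so for the second after the job is handed in, while the arm keeps its last pose, push and grip.
It also fails if it takes over 61 s, if anything falls off the work surface, if the arm or the gripper's body presses on something with over 40 N, if the wrist force passes 120 N, or if a joint passes its speed limit or range.

## Working session

There is one attempt and no reset: what is moved stays moved. The work goes in short steps, Python scripts to look and compute and a tool call to move; the robot and the scene stay as the last step left them, time stands still between calls to the robot, and variables do not carry over. Pictures are saved under pics/ and viewed, at most 10 in all, crops included, and the job is handed in when it is done.

Besides the shell and the picture viewer there is one more tool, called as a command line: name --pt "numbers of a row" for each row, then --argument value for the rest. step_arm: Moves the arm, as the interface text tells. Its arguments: {"type":"object","properties":{"rows":{"type":"array"},"newtons":{"type":"number"}},"required":["rows"]}

```bash
ls; mkdir -p pics; cat > h.py <<'E'
import numpy as np, cv2
from station import arm
def cam(n):
    f=arm.grab_frame(n); return f
def K(f):
    h,w=f["color"].shape[:2]; F=h/2/np.tan(np.radians(f["vfov"])/2)
    return np.array([[F,0,f["cx"]],[0,F,f["cy"]],[0,0,1.]]), np.array([f["k1"],0,0,0.])
def ray(f,uv):
    k,d=K(f); p=cv2.undistortPoints(np.array(uv,float).reshape(-1,1,2),k,d).reshape(-1,2)
    R=cv2.Rodrigues(np.array(f["rvec"],float))[0]; t=np.array(f["tvec"],float).ravel()
    return -R.T@t, np.c_[p,np.ones(len(p))]@R
def onz(f,uv,z):
    c,v=ray(f,uv); return c+v*((z-c[2])/v[:,2])[:,None]
def proj(f,P):
    k,d=K(f); return cv2.projectPoints(np.array(P,float).reshape(-1,1,3),np.array(f["rvec"],float),np.array(f["tvec"],float),k,d)[0].reshape(-1,2)
E
python3 - <<'E'
from h import *
for n in("scene","top"):
    f=cam(n); cv2.imwrite(f"pics/{n}0.png",cv2.resize(f["color"],(800,600),interpolation=cv2.INTER_CUBIC)); c,_=ray(f,[[256,192]]); print(n,c,f["vfov"],f["k1"],_)
s=arm.get_state(); print(s)
E
```

```text
pics
scene [0.21369422 0.55589716 0.81217085] 54.34363203257457 -0.0372686713378989 [[ 0.36247477 -0.58869043 -0.72264826]]
top [ 0.43296131 -0.030077    1.18077085] 49.18498218432205 -0.026013609210396874 [[ 0.1408797  -0.01079409 -0.98999004]]
{'t': 0.1, 'q': array([ 1.56710368e+00,  3.59316410e-01,  1.11427376e-02, -3.01909738e-04,
       -1.22409798e+00, -2.88095418e-01]), 'qd': array([-0.00204288, -0.00157937,  0.00192491,  0.00082898,  0.00041287,
        0.00103196]), 'joint_efforts': array([-1.53544024e-03, -5.84165418e+01,  2.93753064e+01,  7.01564535e+00,
        1.01342911e-02, -6.11078940e-05]), 'eef_pos': array([0.19407955, 0.64603629, 0.22571346]), 'ee_rot': array([ 3.14009748e+00, -1.47086137e-04, -2.91890750e-01]), 'force': array([-0.78714983,  0.29125804, -0.84431695]), 'moment': array([-0.03760062,  0.06437144, -0.03054352]), 'gripper_force': 0.0, 'width': 0.08753363996416985}
```

View pics/scene0.png

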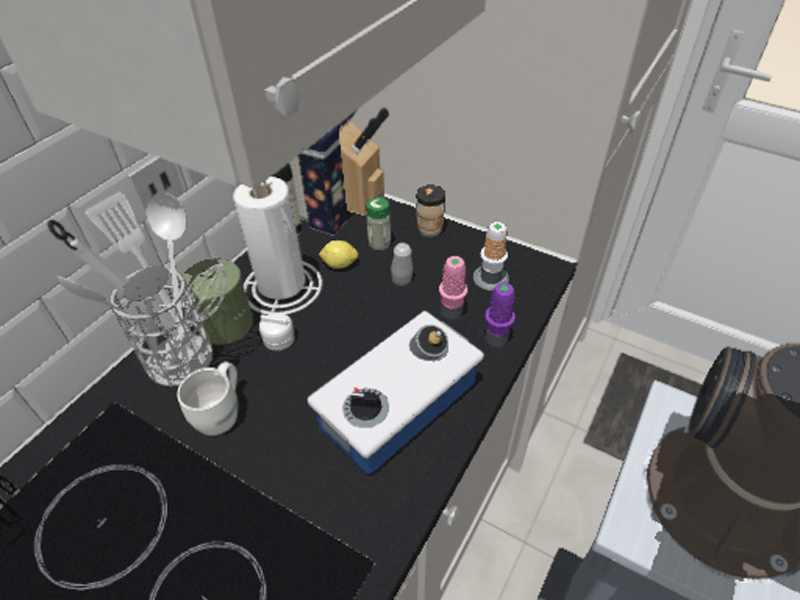

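View pics/top0.png

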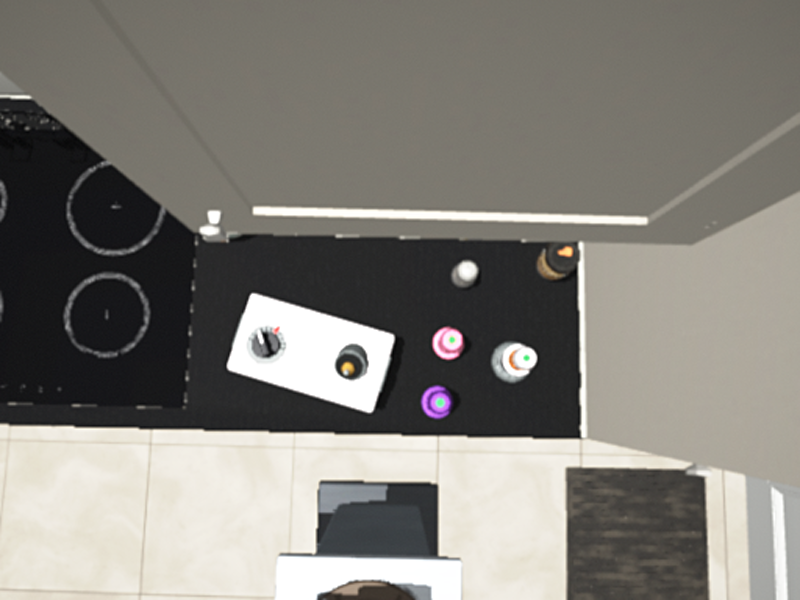

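Scene picture (800x600): the orange-ringed pump stands on a coaster at (493,250). The lookalikes are pink at (453,285) and purple at (500,310). The knob is at (365,405) and the valve at (432,340). In the top picture: orange pump (515,360), pink (448,342), purple (437,402), knob (266,343), valve (350,362). I choose the orange one and will check it in a crop.

```bash
python3 - <<'E'
from h import *
t=cam("top"); s=cam("scene")
I=t["color"]; sc=512/800
# lid
m=(I.min(2)>190).astype(np.uint8); m[:180]=0; m[270:]=0; m[:,:140]=0; m[:,260:]=0
m=cv2.morphologyEx(m,cv2.MORPH_CLOSE,np.ones((25,25)))
c=max(cv2.findContours(m,0,2)[0],key=cv2.contourArea); 
P=onz(t,c.reshape(-1,2),0.09)[:,:2]
r=cv2.minAreaRect(P.astype(np.float32)*1000); b=cv2.boxPoints(r); print("lid",r,b)
# long edge dir
e=[b[1]-b[0],b[2]-b[1]]; l=max(e,key=np.linalg.norm); l=l/np.linalg.norm(l); l*=np.sign(l[1]); yaw=np.arctan2(-l[0],l[1])
o=np.array(r[0])/1000; R=np.array([[np.cos(yaw),-np.sin(yaw)],[np.sin(yaw),np.cos(yaw)]])
kn=o+R@[-.010,.075]; vb=o+R@[-.005,-.070]; print("o",o,"yaw",yaw,"knob",kn,"valve",vb)
# nipple tip (orange/brass) and scene
def cen(f,lo,hi,box):
    h=cv2.cvtColor(f["color"],cv2.COLOR_BGR2HSV); m=cv2.inRange(h,lo,hi); x0,y0,x1,y1=[int(v*sc) for v in box]
    q=np.zeros_like(m); q[y0:y1,x0:x1]=m[y0:y1,x0:x1]; M=cv2.moments(q,True); return np.array([M['m10'],M['m01']])/max(M['m00'],1),M['m00']
def tri(a,b):
    (c1,d1),(c2,d2)=ray(t,[a]),ray(s,[b]); d1,d2=d1[0],d2[0]
    x=np.linalg.lstsq(np.c_[d1,-d2],c2-c1,rcond=None)[0]; p,q=c1+d1*x[0],c2+d2*x[1]; return (p+q)/2,np.linalg.norm(p-q)
g=((45,80,60),(80,255,255))
a=cen(t,*g,(505,345,540,380)); b_=cen(s,*g,(480,215,510,240)); print("pumptop",a,b_,tri(a[0],b_[0]))
g=((12,90,60),(30,255,255))
a=cen(t,*g,(330,340,375,385)); b_=cen(s,*g,(410,325,455,355)); print("brass",a,b_,tri(a[0],b_[0]))
print("knob proj",proj(t,[*kn,.1])/sc,proj(s,[*kn,.1])/sc,"valve",proj(t,[*vb,.116])/sc,proj(s,[*vb,.116])/sc)
C=lambda f,x0,y0,x1,y1:cv2.resize(f["color"][int(y0*sc):int(y1*sc),int(x0*sc):int(x1*sc)],(400,300),interpolation=cv2.INTER_CUBIC)
cv2.imwrite("pics/crop1.png",np.vstack([np.hstack([C(s,430,210,550,300),C(s,325,375,405,435)]),np.hstack([C(t,470,330,550,390),C(t,226,313,306,373)])]))
E
```

```text
lid ((498.0450439453125, 105.1374740600586), (254.9039764404297, 134.07437133789062), 74.81388092041016) [[ 3.9996210e+02 -3.0313110e-01]
 [ 5.2935455e+02 -3.5424637e+01]
 [ 5.9612799e+02  2.1057808e+02]
 [ 4.6673553e+02  2.4569958e+02]]
o [0.49804504 0.10513747] yaw -0.26504767 knob [0.50804089 0.18013803] valve [0.47488278 0.03889165]
pumptop (array([336.5, 228.5]), 12.0) (array([318.22222222, 144.55555556]), 9.0) (array([ 0.49471347, -0.24422548,  0.13530992]), np.float64(0.00016683761033136772))
brass (array([222.45614035, 234.8245614 ]), 57.0) (array([277.38297872, 216.12765957]), 47.0) (array([0.47286472, 0.03994351, 0.12565515]), np.float64(0.00014537242844520252))
knob proj [[264.31224307 343.97339612]] [[365.31625873 404.49759749]] valve [[348.65243334 365.87023643]] [[432.47433161 340.78001715]]
```

View pics/crop1.png

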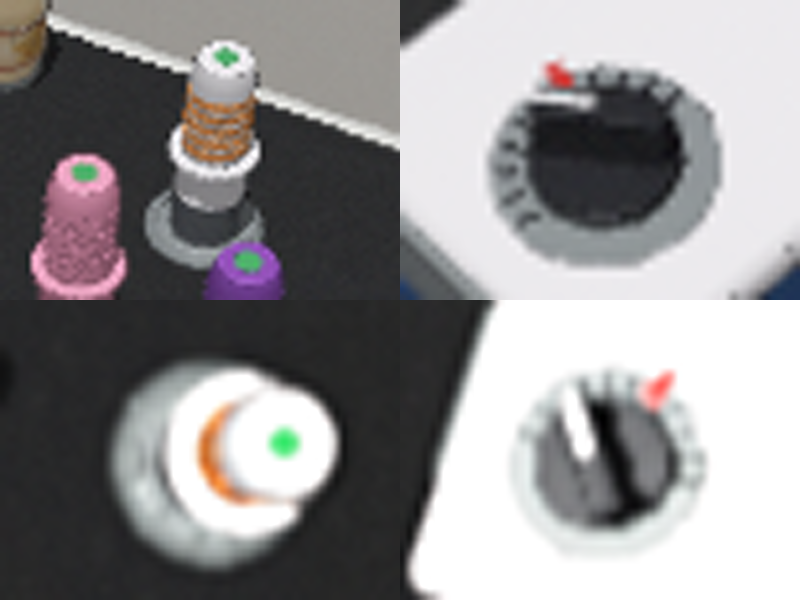

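The crop confirms it: orange rings on a white body, standing in the grey coaster. The knob pointer (white line near crop (578,420)) is left of the red mark (657,388). Next I measure the pointer angle.

```bash
cat >> h.py <<'E'
O=np.array([.498,.1051]); YAW=-.265; KN=np.array([.508,.180]); SEAT=np.array([.4749,.0389,.116])
def pointer(n):
    f=cam(n); a=onz(f,[[0,0]],.121); 
    H,W=f["color"].shape[:2]; uv=np.stack(np.meshgrid(np.arange(W),np.arange(H)),-1).reshape(-1,2)
    P=onz(f,uv,.121)[:,:2]-KN; g=f["color"].min(2).ravel(); r=np.hypot(*P.T)
    k=(r<.0185)&(g>130); Q=P[k]; ev=np.linalg.svd(Q-Q.mean(0))[2][0]; ev*=np.sign(ev@Q.mean(0))
    w=np.arctan2(ev[1],ev[0]); m=Q.mean(0); w2=np.arctan2(m[1],m[0])
    D=f["color"].astype(int); P9=onz(f,uv,.095)[:,:2]-KN; rd=((D[...,2]-D[...,1]>60).ravel())&(np.hypot(*P9.T)<.04); R=P9[rd].mean(0)
    print(n,k.sum(),"mean",m,"axis ang",w,"mean ang",w2,"value",1.5-(w-YAW),1.5-(w2-YAW),"red ang",np.arctan2(R[1],R[0]),R,rd.sum())
E
python3 - <<'E'
from h import *
pointer("top");pointer("scene")
E
```

```text
top 34 mean [0.0061355  0.00645504] axis ang -0.6027801459465916 mean ang 0.810772010734499 value 1.8377801459465917 0.424227989265501 red ang -0.5885867086151748 [ 0.02501986 -0.01670102] 12
scene 39 mean [ 0.00657396 -0.00887908] axis ang -2.3704585576313937 mean ang -0.9334759378123911 value 3.6054585576313936 2.1684759378123912 red ang -0.5651490437746289 [ 0.02863669 -0.01815984] 8
```

```bash
python3 - <<'E'
from h import *
for n,p in(("top",[[260,330.5],[263,344]]),("scene",[[350.4,394.4],[364.4,395.4]])):
    P=onz(cam(n),np.array(p)*.64,.1215)[:,:2]; d=P[0]-P[1]; w=np.arctan2(d[1],d[0]); print(P-KN,w,1.5-w+YAW)
E
```

```text
[[ 0.02020005  0.00407214]
 [-0.00154829 -0.00192508]] 0.2690682978394085 0.9659317021605914
[[ 0.01877592  0.00779125]
 [ 0.00060005 -0.00070839]] 0.43742069569654624 0.7975793043034537
```

step_arm --pt "0.314 -0.466 0 0.62 0.06" --pt "0.314 -0.466 0 0.62 0.06" --pt "0.314 -0.466 0 0.62 0.06" --pt "0.314 -0.466 0 0.62 0.06" --pt "0.314 -0.466 0 0.62 0.06" --pt "0.314 -0.466 0 0.62 0.06" --pt "0.314 -0.466 0 0.62 0.06" --pt "0.314 -0.466 0 0.62 0.06" --pt "0.314 -0.466 0 0.62 0.06" --pt "0.314 -0.466 0 0.62 0.06" --pt "0.314 -0.466 0 0.62 0.06" --pt "0.314 -0.466 0 0.62 0.06" --pt "0.314 -0.466 0 0.62 0.06" --pt "0.314 -0.466 0 0.62 0.06" --pt "0.314 -0.466 0 0.62 0.06"

```text
t: 1.9
eef_pos: [0.5077, 0.1814, 0.2266]
ee_rot: [-3.141, -0.0, 0.329]
force: [-0.1, 0.2, -0.8]
width: 0.06
gripper_force: 0.0
```

step_arm --pt "0 -0.001 -0.04 0 0.05" --pt "0 -0.001 -0.08 0 0.05" --pt "0 -0.001 -0.11 0 0.05" --pt "0 -0.001 -0.123 0 0.05" --pt "0 -0.001 -0.123 0 0.05"

```text
t: 2.4
eef_pos: [0.5064, 0.1798, 0.1015]
ee_rot: [3.14, 0.004, 0.33]
force: [0.6, -0.1, 0.3]
width: 0.0501
gripper_force: 0.0
```

step_arm --pt "0 0 0 0 0.0" --pt "0 0 0 0 0.0" --pt "0 0 0 0 0.0" --pt "0 0 0 0 0.0" --pt "0 0 0 0 0.0" --pt "0 0 0 0 0.0" --pt "0 0 0 0 0.0" --pt "0 0 0 0 0.0" --newtons 15

```text
t: 3.2
eef_pos: [0.5084, 0.1797, 0.1039]
ee_rot: [-3.141, -0.001, 0.328]
force: [-1.8, 1.7, 4.0]
width: 0.0107
gripper_force: 14.8
```

```bash
python3 - <<'E'
from h import *
s=arm.get_state(); print(s["eef_pos"],s["width"],s["gripper_force"],s["force"],s["moment"])
A=[]
for n in("scene","top"):
    f=cam(n); u,v=proj(f,[*KN,.11])[0].astype(int); cv2.imwrite("pics/x.png",f["color"])
    A.append(cv2.resize(f["color"][max(v-45,0):v+45,u-45:u+45],(400,400),interpolation=cv2.INTER_CUBIC))
cv2.imwrite("pics/knob1.png",np.hstack(A))
E
```

```text
[0.50837289 0.17971599 0.10393673] 0.010701521278722814 14.838210046291351 [-1.83579112  1.7297128   3.98629285] [0.72736238 0.80090696 0.04803742]
```

View pics/knob1.png

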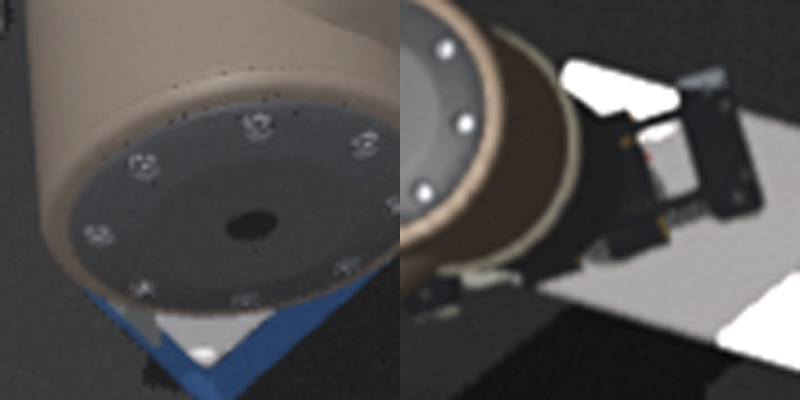

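The arm hides the knob in both views. The opening of 10.7 mm matches the 11 mm bar, so the grip is on it. Now I turn to world yaw -0.565.

step_arm --pt "0 0 0.001 0 0.0" --pt "0 0 0.001 -0.1 0" --pt "0 0 0.001 -0.2 0" --pt "0 0 0.001 -0.3 0" --pt "0 0 0.001 -0.4 0" --pt "0 0 0.001 -0.5 0" --pt "0 0 0.001 -0.6 0" --pt "0 0 0.001 -0.7 0" --pt "0 0 0.001 -0.8 0" --pt "0 0 0.001 -0.86 0" --pt "0 0 0.001 -0.9 0" --pt "0 0 0.001 -0.9 0" --pt "0 0 0.001 -0.9 0" --newtons 30

```text
t: 4.6
eef_pos: [0.5084, 0.1803, 0.104]
ee_rot: [-3.14, 0.0, -0.572]
force: [0.3, 5.6, -3.6]
width: 0.0109
gripper_force: 29.9
```

step_arm --pt "0 0 0 0 0.04" --pt "0 0 0 0 0.04" --pt "0 0 0 0 0.04" --pt "0 0 0.05 0 0.05" --pt "0 0 0.1 0 0.06" --pt "-0.05 -0.02 0.13 0 0.0876" --pt "-0.1 -0.05 0.13 0.1 0.0876" --pt "-0.1 -0.1 0.13 0.3 0.0876" --pt "-0.1 -0.15 0.13 0.3 0.0876" --pt "-0.1 -0.2 0.13 0.3 0.0876" --pt "-0.1 -0.25 0.13 0.3 0.0876" --pt "-0.1 -0.3 0.13 0.3 0.0876" --pt "-0.1 -0.3 0.13 0.3 0.0876"

```text
t: 5.9
eef_pos: [0.4071, -0.1245, 0.2346]
ee_rot: [3.141, 0.0, -0.276]
force: [0.3, -0.6, 0.5]
width: 0.0875
gripper_force: 0.0
```

```bash
python3 - <<'E'
from h import *
s=arm.get_state(); print(s["eef_pos"],s["ee_rot"])
A=[]
for n in("scene","top"):
    f=cam(n); u,v=proj(f,[*KN,.11])[0].astype(int); print(n,u,v)
    A.append(cv2.resize(f["color"][v-25:v+25,u-25:u+25],(400,400),interpolation=cv2.INTER_CUBIC))
cv2.imwrite("pics/knob2.png",np.hstack(A))
E
```

```text
[ 0.40705771 -0.12450162  0.23463143] [ 3.14093076e+00  1.84071348e-04 -2.76261641e-01]
scene 233 256
top 168 219
```

View pics/knob2.png

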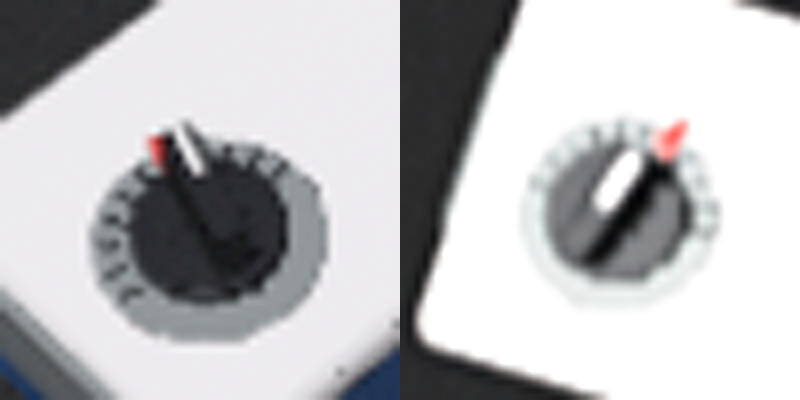

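The pointer has moved next to the red mark: scene crop line (183,128) to (200,170), top crop line (635,152) to (605,207). I compute its angle.

```bash
python3 - <<'E'
from h import *
for n,p,o in(("top",[[236,152],[204,207]],[143,194]),("scene",[[183,126],[201,172]],[208,231])):
    f=cam(n)
    P=onz(f,np.array(p)/8.+o-.4,.1215)[:,:2]; d=P[0]-P[1]; w=np.arctan2(d[1],d[0]); print(P-KN,w,1.5-w+YAW)
    a=np.array([-.565+.0]); 
    for z,r in((.1215,.02),(.1215,0),(.095,.027)): print(z,r,(proj(f,[KN[0]+r*np.cos(-.565),KN[1]+r*np.sin(-.565),z])[0]-o+.4)*8)
E
```

```text
[[ 0.01781706 -0.0105031 ]
 [ 0.00016719 -0.00127984]] -0.48153851568010675 1.7165385156801065
0.1215 0.02 [236.49978232 154.9309558 ]
0.1215 0 [199.92452699 207.42851539]
0.095 0.027 [263.95457882 144.49620495]
[[ 0.01580923 -0.01281676]
 [ 0.00293391 -0.00230188]] -0.6848226199929378 1.9198226199929378
0.1215 0.02 [175.64953147 129.76914155]
0.1215 0 [205.3524731  182.39999871]
0.095 0.027 [171.95103916 165.71441095]
```

step_arm --pt "0.03 -0.04 0 0.01 0.0876" --pt "0.06 -0.08 0 0.01 0.0876" --pt "0.088 -0.12 0 0.01 0.0876" --pt "0.088 -0.12 0 0.01 0.0876" --pt "0.088 -0.12 -0.04 0.01 0.0876" --pt "0.088 -0.12 -0.08 0.01 0.0876" --pt "0.088 -0.12 -0.11 0.01 0.0876" --pt "0.088 -0.12 -0.14 0.01 0.0876" --pt "0.088 -0.12 -0.16 0.01 0.0876" --pt "0.088 -0.12 -0.16 0.01 0.0876"

```text
t: 7.1
eef_pos: [0.4946, -0.2384, 0.0719]
ee_rot: [3.141, 0.006, -0.26]
force: [-0.3, 0.1, -0.3]
width: 0.0876
gripper_force: 0.0
```

step_arm --pt "0 0 0 0 0.03" --pt "0 0 0 0 0.03" --pt "0 0 0 0 0.03" --pt "0 0 0 0 0.03" --pt "0 0 0 0 0.03" --pt "0 0 0 0 0.03" --pt "0 0 0 0 0.03" --pt "0 0 0 0 0.03" --newtons 8

```text
t: 7.9
eef_pos: [0.4962, -0.2409, 0.0747]
ee_rot: [3.141, -0.0, -0.262]
force: [0.2, -1.4, 1.0]
width: 0.0385
gripper_force: 7.9
```

step_arm --pt "-0.004 0.001 0.001 0 0.03" --pt "-0.008 0.002 0.0015 0 0.03" --pt "-0.012 0.003 0.002 0 0.03" --pt "-0.016 0.0044 0.0024 0 0.03" --pt "-0.018 0.005 0.0024 0 0.03" --pt "-0.018 0.005 0.0024 0 0.03"

```text
t: 8.5
eef_pos: [0.4779, -0.2356, 0.0772]
ee_rot: [3.141, -0.0, -0.262]
force: [0.7, -2.1, -0.7]
width: 0.0377
gripper_force: 8.0
```

```bash
python3 - <<'E'
from h import *
s=arm.get_state(); print(s["eef_pos"],s["force"],s["moment"],s["width"])
A=[]
f=cam("scene"); u,v=proj(f,[.48,-.24,.06])[0].astype(int); print(u,v)
A=cv2.resize(f["color"][v-50:v+50,u-50:u+50],(500,500),interpolation=cv2.INTER_CUBIC)
cv2.imwrite("pics/tilt1.png",A)
E
```

```text
[ 0.47792235 -0.23555078  0.07718229] [ 0.67227999 -2.09901336 -0.68522283] [-0.88513774 -0.24553435  0.02157777] 0.037715421736933465
319 166
```

View pics/tilt1.png

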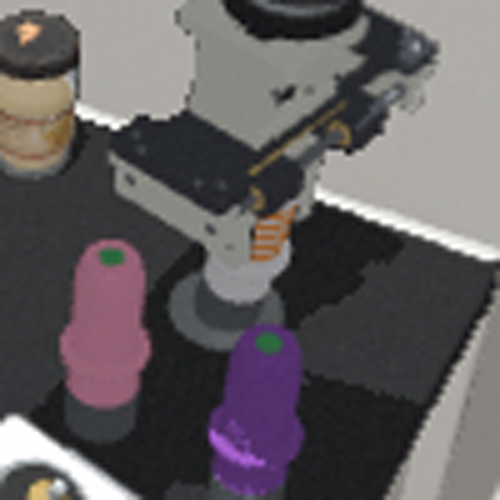

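The pump's rim stays in the coaster and the body leans towards the front, pivoting in the pads as planned. I continue to about 25°.

step_arm --pt "-0.004 0.001 0 0 0.03" --pt "-0.008 0.002 -0.0005 0 0.03" --pt "-0.012 0.003 -0.001 0 0.03" --pt "-0.016 0.0044 -0.0017 0 0.03" --pt "-0.02 0.005 -0.0024 0 0.03" --pt "-0.02 0.005 -0.0024 0 0.03"

```text
t: 9.15
eef_pos: [0.4573, -0.2303, 0.0746]
ee_rot: [-3.142, 0.001, -0.262]
force: [-0.7, -1.9, 4.3]
width: 0.0376
gripper_force: 8.0
```

step_arm --pt "0 0 0 0 0.03" --pt "0 0 0 0 0.03" --pt "0 0 0.02 0 0.03" --pt "0 0 0.05 0 0.03" --pt "-0.01 0 0.1 0 0.03" --pt "-0.02 0 0.15 0 0.03" --pt "-0.03 0.03 0.17 0 0.03" --pt "-0.03 0.06 0.17 0 0.03" --pt "-0.03 0.1 0.17 0 0.03" --pt "-0.03 0.1 0.17 0 0.03" --newtons 25

```text
t: 10.15
eef_pos: [0.4266, -0.127, 0.2435]
ee_rot: [-3.14, 0.002, -0.259]
force: [0.6, -1.1, -2.6]
width: 0.0374
gripper_force: 25.0
```

```bash
python3 - <<'E'
from h import *
s=arm.get_state(); print(s["eef_pos"],s["force"],s["moment"],s["width"])
A=[]
for n in("scene","top"):
    f=cam(n); p=s["eef_pos"]; u,v=proj(f,[p[0],p[1],p[2]-.03])[0].astype(int); print(n,u,v)
    A.append(cv2.resize(f["color"][v-50:v+50,u-40:u+40],(400,500),interpolation=cv2.INTER_CUBIC))
cv2.imwrite("pics/tilt2.png",np.hstack(A))
E
```

```text
[ 0.4266367  -0.12695724  0.24354685] [ 0.57992427 -1.14807989 -2.57024207] [-0.04395675 -0.06308436 -0.00190735] 0.03743176841151547
scene 327 154
top 292 255
```

View pics/tilt2.png

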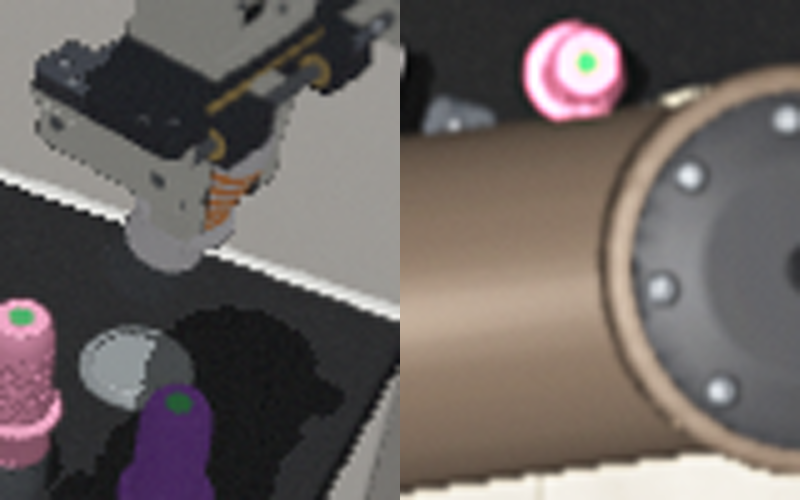

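The pump is held, leaning towards the front, and the coaster is empty. I move it to 60 mm above the seat along the valve axis and check the tilt there.

step_arm --pt "-0.002 0.03 0 0 0.03" --pt "-0.005 0.07 0 0 0.03" --pt "-0.008 0.11 0 0 0.03" --pt "-0.011 0.15 -0.005 0 0.03" --pt "-0.013 0.183 -0.01 0 0.03" --pt "-0.013 0.183 -0.01 0 0.03" --pt "-0.013 0.183 -0.01 0 0.03"

```text
t: 10.95
eef_pos: [0.4146, 0.0522, 0.2336]
ee_rot: [3.14, 0.002, -0.261]
force: [0.2, -1.0, -2.2]
width: 0.0372
gripper_force: 25.0
```

```bash
cat >> h.py <<'E'
bx=np.array([np.cos(YAW),np.sin(YAW),0])
def ax(th): return -bx*np.sin(th)+np.array([0,0,np.cos(th)])
E
python3 - <<'E'
from h import *
s=arm.get_state(); p=s["eef_pos"]; print(p,s["ee_rot"],s["force"])
G=p+[0,0,.019]; A=[]
for n in("scene","top"):
    f=cam(n); u,v=proj(f,SEAT+[0,0,.03])[0].astype(int); o=np.array([u-36,v-54])
    I=cv2.resize(f["color"][o[1]:o[1]+90,o[0]:o[0]+72],(480,600),interpolation=cv2.INTER_CUBIC)
    I=(255*(I/255.)**.6).astype(np.uint8); sc=480/72
    for d in (20,25,30):
        a=ax(np.radians(d)); print(n,d,((proj(f,[G-.09*a,G-.035*a])-o+.5)*sc-.5).round().tolist())
    a=ax(.436); print("seat,tip,pin",((proj(f,[SEAT,SEAT+.02*a,SEAT+.03*a])-o+.5)*sc).round().tolist())
    A.append(I)
cv2.imwrite("pics/tilt3.png",cv2.resize(np.hstack(A),(750,469),interpolation=cv2.INTER_AREA)); print("view scale",750/960)
E
```

```text
[0.41457753 0.05224986 0.23364958] [ 3.13997238e+00  2.00324027e-03 -2.60856796e-01] [ 0.18810975 -1.01574033 -2.22746949]
scene 20 [[316.0, 371.0], [367.0, 297.0]]
scene 25 [[301.0, 353.0], [361.0, 290.0]]
scene 30 [[287.0, 336.0], [355.0, 282.0]]
seat,tip,pin [[242.0, 424.0], [260.0, 404.0], [270.0, 394.0]]
top 20 [[224.0, 450.0], [196.0, 501.0]]
top 25 [[229.0, 430.0], [198.0, 493.0]]
top 30 [[234.0, 411.0], [200.0, 485.0]]
seat,tip,pin [[251.0, 371.0], [241.0, 391.0], [236.0, 401.0]]
view scale 0.78125
```

View pics/tilt3.png

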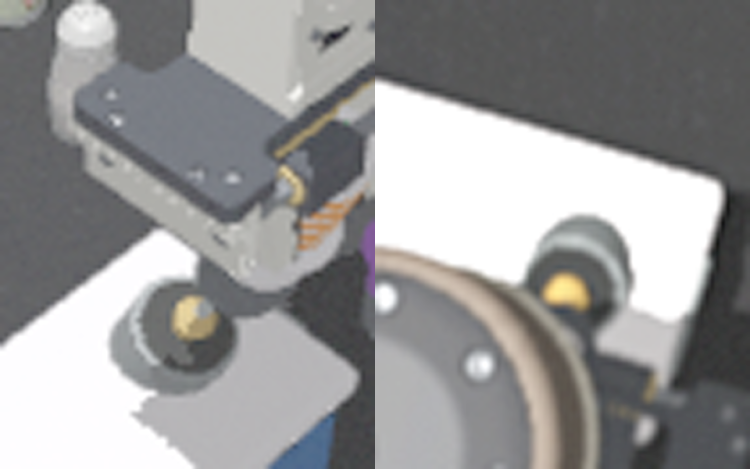

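```bash
python3 - <<'E'
from h import *
s=arm.get_state(); G=s["eef_pos"]+[0,0,.019]; f=cam("scene"); u,v=proj(f,SEAT+[0,0,.03])[0].astype(int); o=np.array([u-36,v-54]); sc=480/72*.78125
by=np.array([-bx[1],bx[0],0]); t=np.linspace(0,6.28,73)[:,None]
for g in(.086,.09,.094):
  for d in(16,20,24,28):
    a=ax(np.radians(d)); e=np.cross(by,a); C=G-g*a+.021*(np.cos(t)*by+np.sin(t)*e); q=(proj(f,C)-o+.5)*sc
    # and top edge of dark rim; guard lower edge
    L=q[q[:,0].argmin()];B=q[q[:,1].argmax()]; k=G-(g-.055)*a+.026*(np.cos(t)*by+np.sin(t)*e); h=(proj(f,k)-o+.5)*sc
    print(g,d,"left",L.round(),"bottom",B.round(),"guard bottom",h[h[:,1].argmax()].round(),"guard left",h[h[:,0].argmin()].round())
I=f["color"][o[1]:o[1]+90,o[0]:o[0]+72]; cv2.imwrite("pics/tilt4.png",cv2.resize(I[35:65,30:70],(800,600),interpolation=cv2.INTER_NEAREST))
E
```

```text
0.086 16 left [213. 288.] bottom [265. 336.] guard bottom [301. 284.] guard left [232. 222.]
0.086 20 left [204. 277.] bottom [259. 328.] guard bottom [302. 282.] guard left [230. 216.]
0.086 24 left [196. 266.] bottom [249. 318.] guard bottom [297. 280.] guard left [227. 211.]
0.086 28 left [188. 258.] bottom [239. 309.] guard bottom [292. 277.] guard left [225. 206.]
0.09 16 left [211. 293.] bottom [263. 341.] guard bottom [299. 289.] guard left [230. 227.]
0.09 20 left [202. 281.] bottom [256. 332.] guard bottom [299. 287.] guard left [227. 221.]
0.09 24 left [193. 270.] bottom [245. 322.] guard bottom [293. 284.] guard left [224. 215.]
0.09 28 left [184. 262.] bottom [235. 312.] guard bottom [288. 280.] guard left [221. 209.]
0.094 16 left [209. 297.] bottom [260. 345.] guard bottom [296. 294.] guard left [228. 232.]
0.094 20 left [199. 285.] bottom [253. 335.] guard bottom [296. 291.] guard left [224. 226.]
0.094 24 left [190. 273.] bottom [242. 325.] guard bottom [290. 287.] guard left [221. 219.]
0.094 28 left [181. 265.] bottom [232. 315.] guard bottom [284. 284.] guard left [217. 213.]
```

View pics/tilt4.png

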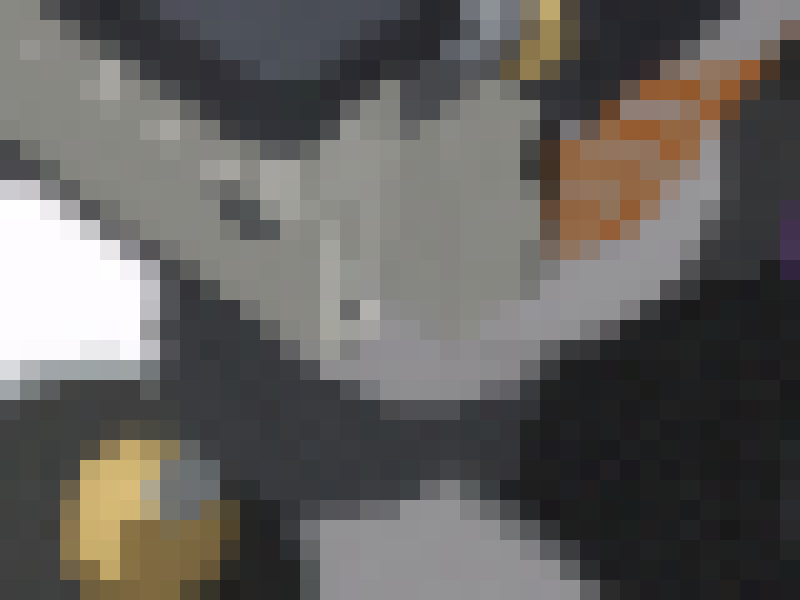

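The rim's left edge (198) and bottom (about 314) fit a tilt of about 25° with the grasp about 86 mm above the rim. The brass nipple sits where predicted. I centre in y, then go down along the valve axis.

step_arm --pt "0.001 0.003 0 0 0.03" --pt "0.001 0.003 0 0 0.03" --pt "0.003 0.002 -0.006 0 0.03" --pt "0.006 0.0015 -0.012 0 0.03" --pt "0.009 0.001 -0.018 0 0.03" --pt "0.011 0 -0.024 0 0.03" --pt "0.014 -0.0005 -0.029 0 0.03" --pt "0.0153 -0.001 -0.032 0 0.03" --pt "0.0153 -0.001 -0.032 0 0.03" --pt "0.0153 -0.001 -0.032 0 0.03" --newtons 60

```text
t: 12.1
eef_pos: [0.4306, 0.0514, 0.2026]
ee_rot: [3.141, 0.0, -0.262]
force: [-0.9, 0.5, -3.0]
width: 0.0371
gripper_force: 60.0
```

step_arm --pt "-0.002 0 0 0 0.03" --pt "-0.0005 -0.0005 -0.003 0 0.03" --pt "0.0005 -0.001 -0.0055 0 0.03" --pt "0.002 -0.001 -0.008 0 0.03" --pt "0.0032 -0.0014 -0.0115 0 0.03" --pt "0.0032 -0.0014 -0.0115 0 0.03" --pt "0.0032 -0.0014 -0.0115 0 0.03"

```text
t: 12.8
eef_pos: [0.4339, 0.05, 0.191]
ee_rot: [3.141, -0.0, -0.262]
force: [-0.3, 0.3, -3.0]
width: 0.0371
gripper_force: 60.0
```

step_arm --pt "0.0008 -0.0002 -0.0018 0 0.03" --pt "0.0016 -0.0004 -0.0036 0 0.03" --pt "0.0024 -0.0007 -0.0054 0 0.03" --pt "0.0024 -0.0007 -0.0054 0 0.03"

```text
t: 13.2
eef_pos: [0.4366, 0.0496, 0.1857]
ee_rot: [-3.141, -0.001, -0.262]
force: [0.2, 0.5, 0.6]
width: 0.037
gripper_force: 60.0
```

The force change of about 3.6 N is the pin spring starting, so the rim is about 9 mm off the boss. I keep pressing.

step_arm --pt "0.0008 -0.0002 -0.0018 0 0.03" --pt "0.0016 -0.0004 -0.0036 0 0.03" --pt "0.0024 -0.0006 -0.0054 0 0.03" --pt "0.0024 -0.0006 -0.0054 0 0.03"

```text
t: 13.6
eef_pos: [0.439, 0.0489, 0.1805]
ee_rot: [-3.141, -0.001, -0.262]
force: [-2.2, 1.5, 6.6]
width: 0.0369
gripper_force: 60.0
```

step_arm --pt "0.0008 -0.0002 -0.0018 0 0.03" --pt "0.0014 -0.0004 -0.003 0 0.03" --pt "0.0018 -0.0005 -0.004 0 0.03" --pt "0.0018 -0.0005 -0.004 0 0.03"

```text
t: 14.0
eef_pos: [0.4396, 0.0487, 0.1797]
ee_rot: [-3.141, -0.0, -0.261]
force: [-26.9, 7.7, 45.9]
width: 0.0373
gripper_force: 60.0
```

Motion stopped against a stiff contact. I check whether the rim is on the boss or still held up by the balls.

```bash
python3 - <<'E'
from h import *
s=arm.get_state(); print(s["eef_pos"],s["force"],s["moment"])
G=s["eef_pos"]+[0,0,.019]; f=cam("scene"); a=ax(.436); by=np.array([-bx[1],bx[0],0]); e=np.cross(by,a); t=np.linspace(0,6.28,73)[:,None]
u,v=proj(f,SEAT)[0].astype(int); o=np.array([u-20,v-25])
q=lambda h,r:(proj(f,SEAT+h*a+r*(np.cos(t)*by+np.sin(t)*e))-o+.5)*16
for h,r in((0,.027),(0,.021),(.005,.021),(.055,.026),(.06,.026)):
    k=q(h,r); print(h,r,"left",k[k[:,0].argmin()].round(),"bottom",k[k[:,1].argmax()].round())
I=f["color"][o[1]:o[1]+37,o[0]:o[0]+50]; I=(255*(I/255.)**.6).astype(np.uint8)
cv2.imwrite("pics/seat.png",cv2.resize(I,(800,592),interpolation=cv2.INTER_NEAREST))
E
```

```text
[0.43964735 0.04870384 0.17974725] [-26.91173528   7.66576882  45.85798266] [ 2.89905949  9.13462589 -0.02675959]
0 0.027 left [170. 396.] bottom [365. 579.]
0 0.021 left [208. 388.] bottom [359. 541.]
0.005 0.021 left [218. 376.] bottom [371. 530.]
0.055 0.026 left [294. 245.] bottom [493. 446.]
0.06 0.026 left [306. 232.] bottom [505. 434.]
```

View pics/seat.png

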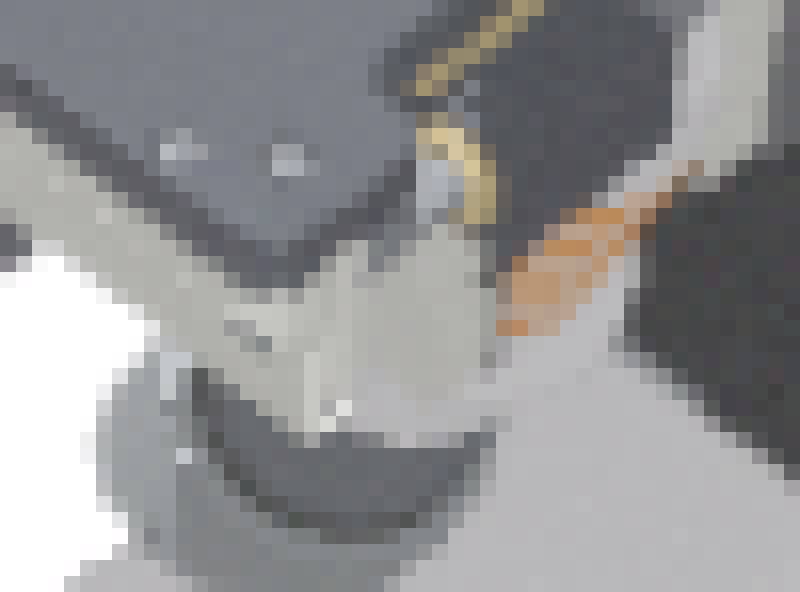

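The rim's left edge (about 200) and the guard's lower edge (about 445) match the fully-down prediction (208 and 446) better than the 5 mm-off one (218 and 434). I confirm with a small extra push.

step_arm --pt "0.0003 -0.0001 -0.0006 0 0.03" --pt "0.0006 -0.0002 -0.0012 0 0.03" --pt "0.0006 -0.0002 -0.0012 0 0.03" --pt "0.0006 -0.0002 -0.0012 0 0.03"

```text
t: 14.45
eef_pos: [0.4398, 0.0486, 0.1797]
ee_rot: [-3.14, -0.0, -0.261]
force: [-35.4, 10.4, 59.7]
width: 0.0371
gripper_force: 60.1
```

Adding 16 N moved it by almost nothing, so the contact is rigid. Also, 1 mm before the stop the force was about 10 N, which matches the spring at 8 mm (10.8 N). The rim is on the boss. I ease to a moderate push and hold.

step_arm --pt "-0.0005 0.0001 0.001 0 0.03" --pt "-0.001 0.0002 0.0021 0 0.03" --pt "-0.001 0.0002 0.0021 0 0.03" --pt "-0.001 0.0002 0.0021 0 0.03" --pt "-0.001 0.0002 0.0021 0 0.03" --pt "-0.001 0.0002 0.0021 0 0.03"

```text
t: 15.05
eef_pos: [0.4396, 0.0487, 0.1798]
ee_rot: [-3.14, -0.001, -0.261]
force: [-20.2, 6.7, 34.8]
width: 0.0372
gripper_force: 60.0
```

```bash
python3 -c "
from station import arm
print(arm.job_done())"
```

```text
the job is handed in; nothing more can be done
None
```

I turned the knob to the red mark (about 1.81 against 1.8) and let go, then pressed the orange-ringed pump onto the valve and handed the job in at about 15 s with the gripper still pushing (about 40 N). The stop was rigid and the spring force matched fully down, but I did not see the snap directly and did not look at the knob again after the pump work.

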